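# Present the ball tray to the inspection camera

### The job

Slide the guard window of the dust case fully open by its black handle, then lift out the small tray with the loose steel ball by its upright handle, so gently and level that the ball never rolls out of its shallow pocket. Carry the tray to the upward-looking inspection camera beside the case and hold it there, level and still, with the ball straight over the lens and the underside of the tray about 10 cm above the glass. Finish while still holding the tray there, with the guard left open and the small things lying about not pushed aside.

Things in the scene. Friction and masses are not known exactly. Their poses are not given: they have to be found in the camera images.
- guard (a joint): travel of the guard window on top of the dust case, in m: 0 = shut over the tray, 0.17 = fully open, against its stop; it slides towards +y of the case (the left, as the robot sees it) along the case's top, needs about 2 N plus a little damping, and stays where it is left. It may start up to 0.03 open.
- guard_handle (a point): middle of the guard window's handle, the black upright bar on the window's frame, moving with it. The bar is 60 mm long along the case's x, 14 mm thick along its y, its top 18 mm above this point; the window frame's top is 26 mm below this point, which is about 134 mm above the bench. Axes are those of the case; the window slides along this frame's +y.
- well (a point): middle of the floor of the open well of the dust case, 6 mm above the bench, under the shut window; axes are those of the case. The case is a fixed grey box 220 mm (x) by 380 mm (y) by 98 mm high with rails up to 113 mm on top; the well, 184 mm (x) by 175 mm (y), is its right (-y) part, the left part is a closed housing over which the window slides. The tray stands loose on the well's floor, at any yaw.
- tray: the tray: an aluminium plate 120 x 80 x 8 mm, 0.25 kg, with a flat upright handle in its middle and a glass-bottomed round pocket near one end (a small steel weight balances the other end). Origin at the centre of its underside, x along the length towards the pocket, z up.
- tray_grip (a point): point to grasp on the tray's upright handle: on its mid-plane, 68 mm above the tray's underside, 16 mm below the handle's top. The handle is 36 mm wide along the tray's x and 12 mm thick along its y (fingers close along the tray's y). Axes are those of the tray.
- tray_pocket (a point): centre of the pocket of the tray, at the height of the ball's centre: 40 mm along the tray's +x from the handle's middle, 16.5 mm above the tray's underside. The pocket is 30 mm across and 3.5 mm deep, so the ball rolls about in it by up to 6 mm either way and escapes if the tray tips by some 40 degrees or is jerked.
- ball_center (a point): centre of the loose steel ball, 24 mm diameter, 56 g, lying in the tray's pocket
- lens (a point): centre of the lens glass on top of the inspection camera, 64 mm above the bench. The camera is a fixed grey block 100 x 100 x 51 mm with a round dark lens mount on top; the lens glass is 45 mm across and looks straight up.
- spanner: bystander: small combination spanner, 24 x 164 x 6 mm, lying behind the inspection camera; origin under its centre
- nut: bystander: hexagon nut, 27 x 31 x 13 mm, lying flat in front; origin under its centre
- race: bystander: ball bearing, 52 mm across, 15 mm high, lying flat behind the gap between case and camera; origin under its centre

How it is judged:
On the way, in this order (a step that is already met when the one before it is completed fails the run):
1. the guard window is slid fully open (to within 15 mm of its stop) with the tray still standing in the well (value of joint guard above 0.155 m and height (world z) of tray below 0.02 m), for 0.1 s.
2. the tray is lifted clear of the case in the fingers, the ball in its pocket (height (world z) of tray above 0.113 m and contact force between the fingers and tray above 1 N and distance between ball_center and tray_pocket below 0.011 m), for 0.1 s.
At the end, for the whole second after the job is handed in: Still gripped: tray underside 60 to 140 mm above the lens glass, level within 7 degrees, slower than 30 mm/s; ball within 11 mm of the pocket's centre and within 22 mm horizontally of the lens centre; guard open over 145 mm of 170 (value of joint guard above 0.145 m and contact force between the fingers and tray above 1 N and distance between ball_center and tray_pocket below 0.011 m and horizontal distance between ball_center and lens below 0.022 m and z of tray in the frame of lens between 0.06 and 0.14 m and angle between tray's own z axis and vertical below 0.12 rad and linear speed of tray below 0.03 m/s); the arm keeps its last pose, push and grip.
It fails at once if the ball leaves its pocket (distance between ball_center and tray_pocket above 0.017 m).
It fails at once if a bystander is pushed more than 30 mm (distance of any of spanner, nut, race from where it was at the start of the episode above 0.03 m).
It also fails if it takes over 64 s, if anything falls off the work surface, if the arm or the gripper's body presses on something with over 40 N, if the wrist force passes 120 N, or if a joint passes its speed limit or range.

### The arm

A 7-joint arm with a two-finger parallel gripper is mounted at the origin on a cart in front of the work surface, level with it; the furniture and walls round the work are solid. World frame = base frame: x ahead of the robot, y to its left, z up, the work surface at z = 0. Lengths are in m, angles in rad, forces in N, time in s.
With the tool pointing down it reaches from about 0.35 to 0.9 m from the base axis. Payload 8.1 kg.
Tool frame: the origin (TCP) lies at the very end of the fingers, on their centre line; the grasp point (between the pads) lies 19 mm behind it; z points along the fingers, y is the direction in which the jaws open and shut (so a half turn about z gives the same grasp; the last joint's range is limited). The gripper opens to 85 mm and grips with 20 to 120 N. Pads are 22 mm wide; open, the fingers measure 114 mm over their backs; the gripper's body (76 mm by 85 mm) begins 54 mm behind the grasp point. The pads swing forward as they close: fully open they stand 13 mm farther back than shut.
Start: joints at [-1.312, 0.434, 0.025, 1.573, -0.012, 1.134, -0.075], TCP at [0.221, 0.585, 0.231] pointing down, gripper open.
Joint ranges: [-2.62, 2.62], [-0.44, 2.09], [-1.27, 1.32], [0.08, 2.57], [-1.32, 4.46], [0.12, 2], [-2.74, 2.74]. Speed limits (rad/s): [2.22, 2.22, 3.01, 3.01, 3.14, 3.14, 3.14].

### API

Orientations are given as [roll, pitch, yaw] about the fixed x, y, z axes, in that order (R = Rz(yaw) Ry(pitch) Rx(roll)).
In Python, from plant import arm, imaging, ticket, look_for, pinpoint gives the robot as it stands. The module is installed in compiled form; this text tells all that it offers.
- The arm moves only by the tool step_arm, never from a script. Its arguments are lists of equal length, an entry for each row: "delta_pos": the shift along the tool's x, y, z in m, a list of three; "delta_rot": the turn, a rotation vector about the tool's x, y, z in degrees, a list of three; "claw": the closure, from 0 (fully open) to 1 (shut). In form: {"delta_pos": [[tx, ty, tz], ...], "delta_rot": [[ax, ay, az], ...], "claw": [claw, ...]}. A call has 1 to 8 rows; each row is the pose to reach, as a shift and turn from the pose measured when the call began, along the tool's axes at that moment; what a row does not reach only later rows make up. A row lasts 1/8 s, in which the tool goes at most 62.5 mm and 10.7 degrees, less where a joint would pass 70% of its speed; a pose out of reach is approached as far as the arm can. A call with a gripper value outside its range is refused whole. The fingers move at their own pace and stop on an object; the grip force is fixed at half the most. Time passes only in rows, so rows that repeat a pose let the fingers close. It gives the time, the measured TCP pose, the force and the opening at its end, in the units of the state.
- arm.state(): the state, without advancing time (a new reading comes with each control period).
- imaging.grab_frame(name): name is "side" or "top" or "wrist"; returns the picture (420x560x3 uint8, blue, green, red); there is no depth.
- imaging.camera_params(name): a dict with "K" (3x3 intrinsics, pixels), "world_to_cam" (4x4, takes a point from world to camera coordinates). Camera axes: x right, y down, z forward; pixel columns grow to the right and rows downward; lengths in m; the calibration is good to about 2 mm. The wrist camera is an equidistant fisheye: a pixel r from the principal point sees the ray r / f radians off the axis. A picture is of the moment at which its call begins: read the wrist's pose just before it. camera_params takes no time and is no camera call; for the wrist camera it gives the pose at the moment of the call.
- ticket.sign_off(): hands the job in, once; it reports no verdict.
Trained networks look in the newest picture that a camera, given by its name, has taken for a name from the list of things; names that differ only in an ending like _2 or _b are one class to them, and where a whole thing is asked for, a point or a joint stands for the part that bears it (a point fixed in the world has none). Each returns a list of dicts, best first, with "conf" (0 to 1); they miss things now and then, are a little off and sometimes report something else, mostly with a low value. They report only what shows in the picture. A call takes as long as a camera call.
- look_for(camera, query): "extent" ([left, top, right, bottom] in pixels, round what is visible of it).
- pinpoint(camera, query): "at" ([column, row] in pixels: a listed point, or the origin of a listed thing).
The state is a dict: "time_s": time; "joints": joint angles; "dq": joint speeds; "effort": joint torques, N m; "eef_pos": TCP position; "tool_rot": TCP orientation; "force": force on the tool from outside, world axes, zero at the start; "wrist_torque": the same for the moment, N m; "finger_gap": finger opening in m.
Only numpy, scipy, OpenCV 4.12 (cv2) and the standard library are available. Lean on these libraries where they do the work, as an engineer would, in place of code of your own. Each camera call takes 0.05 s, during which the arm holds its last target. There are 200 camera calls.

## Working session

There is one attempt and no reset: what is moved stays moved. The work goes in short steps, Python scripts to look and compute and a tool call to move; the robot and the scene stay as the last step left them, time stands still between calls to the robot, and variables do not carry over. Pictures are saved under pics/ and viewed, about 8 in all and at most 12, crops included, and the job is handed in when it is done.

Besides the shell and the picture viewer there is one more tool, called after "Call:" as name(argument=value, ...), one argument or row to a line, values as JSON. step_arm: Moves the arm, as the interface text tells. Its arguments: {"type":"object","properties":{"delta_pos":{"type":"array","items":{"type":"array","items":{"type":"number"}}},"delta_rot":{"type":"array","items":{"type":"array","items":{"type":"number"}}},"claw":{"type":"array","items":{"type":"number"}}},"required":["delta_pos","delta_rot","claw"]}

```bash
mkdir -p pics; cat > h.py <<'E'
import numpy as np, cv2
from plant import arm, imaging, ticket, look_for, pinpoint
from scipy.spatial.transform import Rotation as R
def par(n):
    p=imaging.camera_params(n); return np.array(p["K"]),np.array(p["world_to_cam"])
def ray(n,px,p=None):
    K,T=p or par(n); d=np.array([(px[0]-K[0,2])/K[0,0],(px[1]-K[1,2])/K[1,1]])
    if n=="wrist":
        r=np.hypot(*d); v=np.array([*(d/max(r,1e-9)*np.sin(r)),np.cos(r)])
    else: v=np.array([*d,1.]); v/=np.linalg.norm(v)
    Ri=T[:3,:3].T; return -Ri@T[:3,3],Ri@v
def onz(n,px,z,p=None):
    o,v=ray(n,px,p); return o+v*(z-o[2])/v[2]
def tri(rs):
    A=0;b=0
    for o,v in rs:
        M=np.eye(3)-np.outer(v,v);A=A+M;b=b+M@o
    x=np.linalg.solve(A,b); return x,[np.linalg.norm((np.eye(3)-np.outer(v,v))@(x-o)) for o,v in rs]
def proj(n,X,p=None):
    K,T=p or par(n); c=T[:3,:3]@np.array(X)+T[:3,3]
    return (K@(c/c[2]))[:2]
E
cat > a.py <<'E'
from h import *
np.set_printoptions(precision=3,suppress=True)
s=arm.state();print(s)
Z=dict(guard_handle=.134,well=.006,tray=.006,tray_grip=.074,tray_pocket=.0225,ball_center=.02,lens=.064,spanner=0,nut=0,race=0)
ps={}
for n in("side","top"):
    im=imaging.grab_frame(n);cv2.imwrite(f"pics/{n}0.png",im);ps[n]=par(n)
for q,z in Z.items():
    rs=[]
    for n in ps:
        r=pinpoint(n,q)
        if r:
            a=r[0]["at"];print(q,n,np.round(a),round(r[0]["conf"],2),onz(n,a,z,ps[n]));rs.append(ray(n,a,ps[n]))
    if len(rs)==2: print("   tri",*tri(rs))
E
python3 a.py
```

```text
{'time_s': 0.0, 'joints': array([-1.312,  0.435,  0.025,  1.574, -0.012,  1.134, -0.075]), 'dq': array([ 0.002,  0.001,  0.001, -0.001, -0.   ,  0.001,  0.001]), 'effort': array([  0.001, -67.048,   1.026, -31.622,   0.016,   0.012,   0.   ]), 'eef_pos': array([0.221, 0.584, 0.231]), 'tool_rot': array([-3.14,  0.  ,  2.78]), 'force': array([ 0.662,  0.345, -0.312]), 'wrist_torque': array([ 0.018, -0.012,  0.007]), 'finger_gap': 0.08551981304405239}
guard_handle side [278. 253.] 0.92 [0.52  0.11  0.134]
guard_handle top [156. 194.] 0.89 [0.524 0.115 0.134]
   tri [0.522 0.114 0.137] [np.float64(0.0022062637559779946), np.float64(0.0022062637559781303)]
lens side [278. 190.] 0.6 [ 0.516 -0.358  0.064]
lens top [364. 207.] 0.68 [ 0.519 -0.342  0.064]
   tri [ 0.517 -0.34   0.072] [np.float64(0.000826026604207398), np.float64(0.0008260266042071471)]
spanner side [223. 206.] 0.62 [ 0.685 -0.381  0.   ]
spanner top [371. 145.] 0.47 [ 0.686 -0.376 -0.   ]
   tri [ 0.685 -0.375  0.003] [np.float64(0.0005694620902813654), np.float64(0.0005694620902811121)]
nut side [343. 226.] 0.61 [ 0.336 -0.251  0.   ]
nut top [313. 284.] 0.46 [ 0.338 -0.234  0.   ]
   tri [ 0.339 -0.233  0.009] [np.float64(0.0005361829463196409), np.float64(0.0005361829463196652)]
race side [218. 229.] 0.49 [ 0.682 -0.234  0.   ]
race top [318. 143.] 0.57 [ 0.688 -0.241  0.   ]
   tri [ 0.685 -0.241 -0.003] [np.float64(0.002959827678031242), np.float64(0.0029598276780311394)]
```

View pics/top0.png

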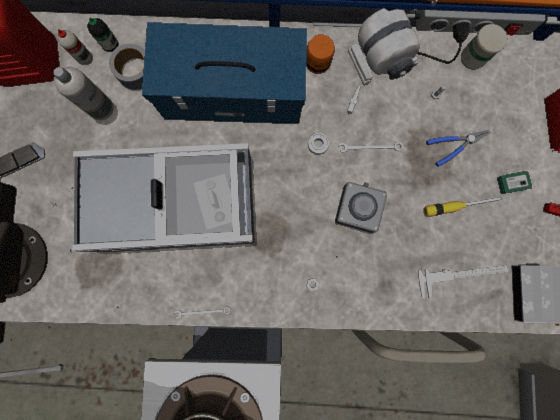

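View pics/side0.png

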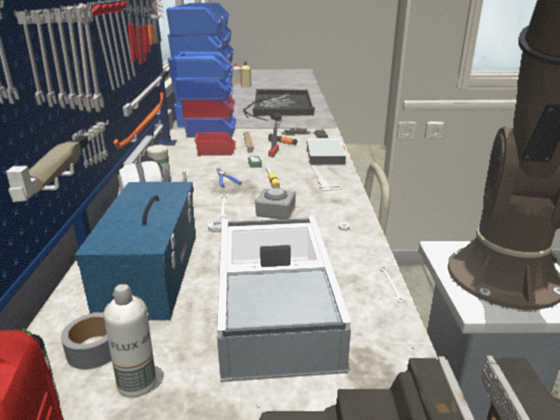

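The top view shows the case with its window shut. The black handle is at about (156,194), the tray under the glass has its handle near (214,197), and the camera is at (363,207). In the side view the handle is at (276,256). The path to the handle is clear, so I'll push the bar with shut fingers from its -y side.

```bash
cat >> h.py <<'E'
def to(pos,yaw=None):
    s=arm.state();Rm=R.from_euler("xyz",s["tool_rot"])
    print("t",s["time_s"],"dpos",np.round(Rm.inv().apply(np.array(pos)-s["eef_pos"]),4),end=" ")
    if yaw is not None: print("drot",np.round((Rm.inv()*R.from_euler("xyz",[np.pi,0,yaw])).as_rotvec(degrees=True),2))
E
python3 - <<'E'
from h import *
P=par("top")
for px in [(75,152),(248,146),(255,243),(77,249),(152,180),(152,208),(214,197),(203,180),(222,220)]: print(px,np.round(onz("top",px,.113 if px[0] not in(214,203,222) else .01,P),3))
to([.52,.06,.2],np.pi)
E
```

```text
(75, 152) [0.615 0.303 0.113]
(248, 146) [ 0.641 -0.073  0.113]
(255, 243) [ 0.428 -0.096  0.113]
(77, 249) [0.405 0.279 0.113]
(152, 180) [0.558 0.132 0.113]
(152, 208) [0.497 0.128 0.113]
(214, 197) [0.541 0.013 0.01 ]
(203, 180) [0.582 0.042 0.01 ]
(222, 220) [ 0.485 -0.009  0.01 ]
t 1.1 dpos [-0.4651 -0.3848  0.0313] drot [  0.     0.   -20.73]
```

Call:
step_arm(
  delta_pos=[
    [-0.055,-0.045,0],
    [-0.11,-0.09,0],
    [-0.165,-0.137,0],
    [-0.22,-0.18,0],
    [-0.275,-0.23,0.01],
    [-0.33,-0.275,0.02],
    [-0.39,-0.325,0.03],
    [-0.44,-0.365,0.03],
  ],
  delta_rot=[
    [0,0,-5],
    [0,0,-10],
    [0,0,-15],
    [0,0,-20],
    [0,0,-24.5],
    [0,0,-24.5],
    [0,0,-24.5],
    [0,0,-24.5],
  ],
  claw=[1,1,1,1,1,1,1,1],
)

```text
time_s: 2.1
eef_pos: [0.4677, 0.1489, 0.2062]
tool_rot: [3.141, 0.001, -3.076]
force: [1.6, 0.7, 0.6]
finger_gap: 0.0001
```

```bash
python3 - <<'E'
from h import *
s=arm.state();print(s)
to([.525,.062,.12],-3.075)
E
```

```text
{'time_s': 2.1, 'joints': array([-0.5405767 ,  0.24018241,  0.15046207,  1.93595565, -0.04349815,
        0.96790657,  1.26708774]), 'dq': array([ 0.79263225,  0.15996969,  0.30358525, -0.11734384, -0.10926984,
       -0.04055476,  1.14143067]), 'effort': array([ -5.57792366, -51.22862577,   1.05755065, -26.43462896,
         0.3419082 ,   0.43036102,  -2.42413804]), 'eef_pos': array([0.46773225, 0.14893355, 0.20615851]), 'tool_rot': array([ 3.14124592e+00,  5.17645812e-04, -3.07558338e+00]), 'force': array([1.56537182, 0.70686671, 0.62315758]), 'wrist_torque': array([ 0.04685158, -0.05229477,  0.05150954]), 'finger_gap': 7.233644314081145e-05}
t 2.1 dpos [-0.0514 -0.0906  0.0862] drot [ 0.02  0.03 -0.03]
```

Clear laterally first, then descend.

Call:
step_arm(
  delta_pos=[
    [-0.03,-0.05,0],
    [-0.051,-0.09,0],
    [-0.051,-0.09,0],
    [-0.051,-0.09,0.04],
    [-0.051,-0.09,0.07],
    [-0.051,-0.09,0.084],
    [-0.051,-0.09,0.084],
  ],
  delta_rot=[
    [0,0,0],
    [0,0,0],
    [0,0,0],
    [0,0,0],
    [0,0,0],
    [0,0,0],
    [0,0,0],
  ],
  claw=[1,1,1,1,1,1,1],
)

```text
time_s: 2.98
eef_pos: [0.5241, 0.0631, 0.1218]
tool_rot: [3.141, -0.001, -3.075]
force: [0.0, -0.8, -0.3]
finger_gap: -0.0003
```

```bash
python3 - <<'E'
from h import *
im=imaging.grab_frame("side");cv2.imwrite("pics/s1.png",cv2.resize(im[150:400,150:420],None,fx=2,fy=2))
to([.525,.062,.12],-3.075); print(arm.state()["force"])
E
```

```text
t 3.025 dpos [-0.0001 -0.001   0.0026] drot [ 0.03  0.04 -0.  ]
[-0.14770973  0.49329997  1.09041131]
```

View pics/s1.png

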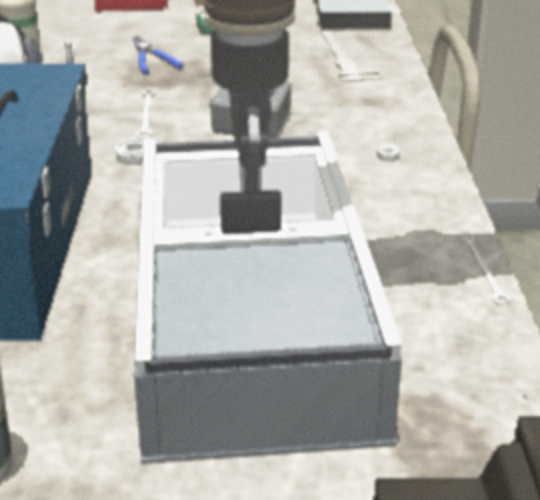

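The shut fingers stand just behind the middle of the bar (crop ~ (250,190)), free of it. I'll push now.

Call:
step_arm(
  delta_pos=[
    [0,0.015,0.001],
    [0,0.03,0.001],
    [0,0.05,0.001],
    [0,0.07,0.001],
    [0,0.09,0.001],
    [0,0.11,0.001],
    [0,0.13,0.001],
    [0,0.145,0.001],
  ],
  delta_rot=[
    [0,0,0],
    [0,0,0],
    [0,0,0],
    [0,0,0],
    [0,0,0],
    [0,0,0],
    [0,0,0],
    [0,0,0],
  ],
  claw=[1,1,1,1,1,1,1,1],
)

```text
time_s: 4.03
eef_pos: [0.5147, 0.2093, 0.1216]
tool_rot: [3.141, 0.0, -3.074]
force: [-1.6, -2.5, 1.3]
finger_gap: 0.0
```

```bash
python3 - <<'E'
from h import *
for n in("side","top"):
    imaging.grab_frame(n)
    r=pinpoint(n,"guard_handle"); print(n,[(onz(n,a["at"],.134),a["conf"]) for a in r[:1]])
print(arm.state()["eef_pos"],arm.state()["force"])
E
```

```text
side [(array([0.51586242, 0.22741636, 0.134     ]), 0.84)]
top [(array([0.5159228 , 0.22930215, 0.134     ]), 0.87)]
[0.51537637 0.20817442 0.12170119] [-0.44325808  0.81078074 -0.10091265]
```

Call:
step_arm(
  delta_pos=[
    [0,0.007,0],
    [0,0.014,0],
    [0,0.021,0],
    [0,0.026,0],
    [0,0.03,0],
    [0,0.034,0],
  ],
  delta_rot=[
    [0,0,0],
    [0,0,0],
    [0,0,0],
    [0,0,0],
    [0,0,0],
    [0,0,0],
  ],
  claw=[1,1,1,1,1,1],
)

```text
time_s: 4.97
eef_pos: [0.513, 0.2423, 0.1217]
tool_rot: [3.141, 0.001, -3.074]
force: [-0.5, -1.9, 1.0]
finger_gap: -0.0001
```

Call:
step_arm(
  delta_pos=[
    [0,0.005,0],
    [0,0.008,0],
    [0,0.01,0],
  ],
  delta_rot=[
    [0,0,0],
    [0,0,0],
    [0,0,0],
  ],
  claw=[1,1,1],
)

```text
time_s: 5.35
eef_pos: [0.5126, 0.2454, 0.1216]
tool_rot: [-3.134, -0.001, -3.079]
force: [-2.5, -25.9, 13.1]
finger_gap: -0.0002
```

Against the stop (26 N). I'll back off, rise over the well and look.

Call:
step_arm(
  delta_pos=[
    [0,-0.02,0],
    [0,-0.03,-0.03],
    [0,-0.07,-0.08],
    [0,-0.13,-0.12],
    [0,-0.18,-0.14],
    [0,-0.22,-0.14],
    [0,-0.235,-0.14],
    [0,-0.235,-0.14],
  ],
  delta_rot=[
    [0,0,0],
    [0,0,0],
    [0,0,0],
    [0,0,0],
    [0,0,0],
    [0,0,0],
    [0,0,0],
    [0,0,0],
  ],
  claw=[0,0,0,0,0,0,0,0],
)

```text
time_s: 6.35
eef_pos: [0.5273, 0.0118, 0.2632]
tool_rot: [-3.135, -0.001, -3.081]
force: [0.0, 1.0, -0.3]
finger_gap: 0.0857
```

```bash
cat > b.py <<'E'
from h import *
import sys
np.set_printoptions(precision=3,suppress=True)
print(arm.state()["eef_pos"],arm.state()["tool_rot"])
ps={}
for n in("wrist","top","side"):
    if n=="wrist": ps[n]=par(n)
    im=imaging.grab_frame(n);cv2.imwrite(f"pics/{n}_{sys.argv[1]}.png",im)
    if n!="wrist": ps[n]=par(n)
Z=dict(guard_handle=.134,well=.006,tray=.006,tray_grip=.074,tray_pocket=.0225,ball_center=.0215,lens=.064)
for q in sys.argv[2:]:
    rs=[]
    for n in ps:
        r=pinpoint(n,q)
        if r and r[0]["conf"]>.3:
            a=r[0]["at"];print(q,n,np.round(a),round(r[0]["conf"],2),onz(n,a,Z[q],ps[n]));rs.append(ray(n,a,ps[n]))
    if len(rs)>1: print("   tri",*tri(rs))
E
python3 b.py 2 guard_handle tray tray_grip tray_pocket ball_center well
```

```text
[0.527 0.012 0.263] [-3.135 -0.001 -3.081]
guard_handle wrist [523. 204.] 0.61 [0.513 0.264 0.134]
guard_handle side [283. 303.] 0.85 [0.512 0.267 0.134]
   tri [0.513 0.265 0.133] [np.float64(0.0006806922674193765), np.float64(0.0006806922674195041)]
tray wrist [280. 174.] 0.68 [0.528 0.006 0.006]
tray top [215. 203.] 0.97 [0.526 0.01  0.006]
   tri [0.522 0.006 0.036] [np.float64(6.999309500393344e-05), np.float64(6.999309500426156e-05)]
tray_grip wrist [280. 188.] 0.7 [0.53  0.007 0.074]
tray_grip top [211. 196.] 0.9 [0.532 0.009 0.074]
tray_grip side [273. 250.] 0.53 [ 0.531 -0.002  0.074]
   tri [0.53  0.008 0.08 ] [np.float64(0.0017405712241994546), np.float64(0.0009824111402239972), np.float64(0.0008466813540270636)]
tray_pocket wrist [272. 145.] 0.8 [ 0.491 -0.005  0.023]
tray_pocket top [214. 214.] 0.71 [0.498 0.009 0.022]
tray_pocket side [288. 270.] 0.64 [0.498 0.001 0.022]
   tri [0.495 0.002 0.025] [np.float64(0.008566065847264957), np.float64(0.00711335861148196), np.float64(0.002483381477199621)]
ball_center wrist [270. 147.] 0.67 [ 0.494 -0.007  0.022]
ball_center top [224. 218.] 0.53 [ 0.489 -0.015  0.021]
   tri [ 0.496 -0.009 -0.024] [np.float64(0.002564244003596246), np.float64(0.002564244003596194)]
well wrist [ 22. 168.] 0.43 [ 0.532 -0.405  0.006]
well top [215. 197.] 0.59 [0.541 0.012 0.006]
well side [282. 302.] 0.38 [0.512 0.099 0.006]
   tri [ 0.506 -0.031  0.118] [np.float64(0.1806573296857251), np.float64(0.030149173872479246), np.float64(0.16811395389997194)]
```

View pics/wrist_2.png

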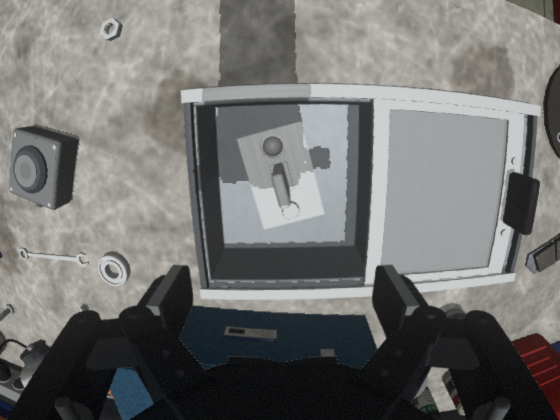

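The wrist view shows the window fully open. The tray is in the well with the ball in its pocket at (272,146), the handle at (281,185) and the weight at (290,211). I'll get the yaw from its plate corners.

```bash
python3 - <<'E'
from h import *
P=par("wrist");np.set_printoptions(precision=4,suppress=True)
im=cv2.imread("pics/wrist_2.png")
c=np.array([onz("wrist",p,.014,P)[:2] for p in [(238,138),(297,122),(324,212),(262,230)]])
print(c,"ctr",c.mean(0))
for a,b in((3,0),(2,1)):d=c[b]-c[a];print(np.linalg.norm(d),np.degrees(np.arctan2(d[1],d[0])))
for a,b in((1,0),(2,3)):d=c[b]-c[a];print(np.linalg.norm(d),np.degrees(np.arctan2(d[1],d[0]))+90)
print(onz("wrist",(272,146),.022,P),onz("wrist",(290,211),.02,P), P[1])
cv2.imwrite("pics/c2.png",cv2.resize(im[85:265,180:370],None,fx=3,fy=3,interpolation=cv2.INTER_CUBIC))
E
```

```text
[[ 0.4855 -0.047 ]
 [ 0.4623  0.0225]
 [ 0.5718  0.0646]
 [ 0.601  -0.0125]] ctr [0.5302 0.0069]
0.12048912569024749 -163.38266214369008
0.11725890939785624 -158.93424463403687
0.07319764564418678 18.470651726017948
0.08246911245503148 20.75522335510756
[ 0.4923 -0.0052  0.022 ] [0.5714 0.0213 0.02  ] [[-0.0621  0.998  -0.007   0.024 ]
 [ 0.954   0.0614  0.2935 -0.5513]
 [ 0.2934  0.0115 -0.9559  0.2537]
 [ 0.      0.      0.      1.    ]]
```

View pics/c2.png

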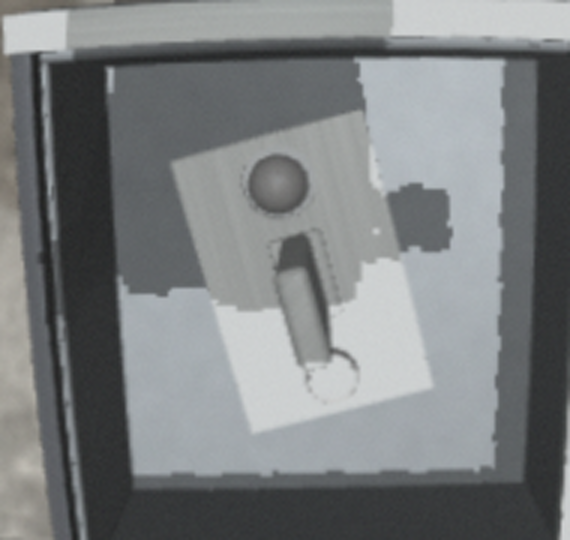

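```bash
python3 - <<'E'
from h import *
to([.530,.008,.15],-2.81);print(arm.state()["tool_rot"])
E
```

```text
t 7.4 dpos [-0.0025 -0.0033  0.1133] drot [ -0.4   -0.12 -15.43]
[-3.13444512e+00 -1.16656894e-03 -3.07936547e+00]
```

Call:
step_arm(
  delta_pos=[
    [0,0,0.03],
    [-0.002,-0.003,0.06],
    [-0.0025,-0.0035,0.09],
    [-0.0025,-0.0035,0.113],
    [-0.0025,-0.0035,0.113],
  ],
  delta_rot=[
    [-0.4,-0.1,-5],
    [-0.4,-0.1,-10],
    [-0.4,-0.1,-15.4],
    [-0.4,-0.1,-15.4],
    [-0.4,-0.1,-15.4],
  ],
  claw=[0,0,0.3,0.3,0.3],
)

```text
time_s: 8.02
eef_pos: [0.5288, 0.0076, 0.149]
tool_rot: [3.141, -0.004, -2.811]
force: [0.3, -0.2, 0.2]
finger_gap: 0.0599
```

```bash
python3 b.py 3 tray tray_grip tray_pocket ball_center; python3 - <<'E'
from h import *
im=cv2.imread("pics/wrist_3.png");to([.53,.008,.055],-2.81);print(arm.state()["finger_gap"])
E
```

```text
[0.529 0.008 0.149] [ 3.141 -0.004 -2.811]
tray wrist [282. 201.] 0.92 [0.533 0.007 0.006]
tray top [215. 202.] 0.91 [0.528 0.01  0.006]
   tri [0.522 0.003 0.047] [np.float64(4.3497545524983504e-05), np.float64(4.3497545525010893e-05)]
tray_grip wrist [281. 223.] 0.76 [0.53  0.006 0.074]
tray_grip top [211. 196.] 0.89 [0.532 0.009 0.074]
tray_grip side [273. 253.] 0.56 [0.53  0.01  0.074]
   tri [0.531 0.007 0.072] [np.float64(0.001511688723166903), np.float64(0.0018458179196708653), np.float64(0.0008304468441586257)]
tray_pocket wrist [284. 156.] 0.86 [ 0.491 -0.006  0.023]
tray_pocket top [216. 215.] 0.74 [0.496 0.004 0.022]
tray_pocket side [287. 268.] 0.74 [ 0.498 -0.008  0.022]
   tri [ 0.495 -0.002  0.027] [np.float64(0.006034497500383169), np.float64(0.004456008101755451), np.float64(0.0037480073464370048)]
ball_center wrist [280. 157.] 0.86 [ 0.493 -0.008  0.022]
ball_center top [220. 220.] 0.4 [ 0.483 -0.006  0.021]
   tri [ 0.483 -0.011  0.068] [np.float64(0.004696959789181101), np.float64(0.004696959789181151)]
t 8.775 dpos [-0.0002  0.0002  0.0953] drot [ 0.01 -0.02 -0.04]
0.06002675605885945
```

View pics/wrist_3.png

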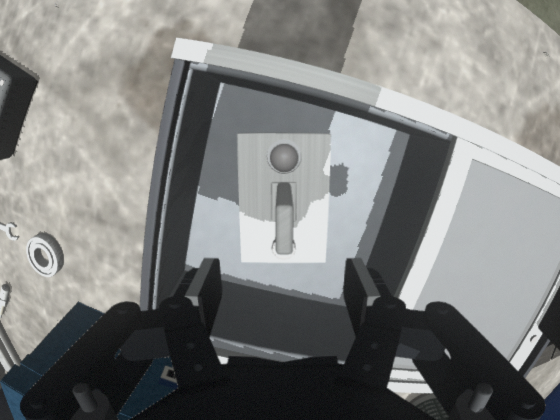

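The tray is squarely aligned, with the handle at column 284 between fingers centred at 282 and the ball at (284,156). I'll descend and close.

Call:
step_arm(
  delta_pos=[
    [0,0.001,0.03],
    [0,0.001,0.06],
    [0,0.001,0.085],
    [0,0.001,0.095],
    [0,0.001,0.095],
    [0,0.001,0.095],
  ],
  delta_rot=[
    [0,0,0],
    [0,0,0],
    [0,0,0],
    [0,0,0],
    [0,0,0],
    [0,0,0],
  ],
  claw=[0.3,0.3,0.3,0.45,0.6,0.7],
)

```text
time_s: 9.52
eef_pos: [0.5304, 0.0087, 0.0562]
tool_rot: [-3.141, 0.001, -2.811]
force: [0.0, -0.2, -0.0]
finger_gap: 0.0257
```

Call:
step_arm(
  delta_pos=[
    [0,0,0],
    [0,0,0],
    [0,0,0],
    [0,0,0],
    [0,0,0],
    [0,0,0],
    [0,0,0],
  ],
  delta_rot=[
    [0,0,0],
    [0,0,0],
    [0,0,0],
    [0,0,0],
    [0,0,0],
    [0,0,0],
    [0,0,0],
  ],
  claw=[0.75,0.79,0.82,0.85,0.88,1,1],
)

```text
time_s: 10.4
eef_pos: [0.5303, 0.0089, 0.0563]
tool_rot: [3.142, 0.001, -2.81]
force: [-0.8, 2.1, 3.7]
finger_gap: 0.0112
```

Call:
step_arm(
  delta_pos=[
    [0,0,-0.001],
    [0,0,-0.003],
    [0,0,-0.006],
    [0,0,-0.01],
    [0,0,-0.015],
    [0,0,-0.02],
    [0,0,-0.025],
    [0,0,-0.03],
  ],
  delta_rot=[
    [0,0,0],
    [0,0,0],
    [0,0,0],
    [0,0,0],
    [0,0,0],
    [0,0,0],
    [0,0,0],
    [0,0,0],
  ],
  claw=[1,1,1,1,1,1,1,1],
)

```text
time_s: 11.4
eef_pos: [0.5303, 0.0089, 0.0867]
tool_rot: [-3.142, 0.001, -2.811]
force: [0.0, -0.5, -3.2]
finger_gap: 0.0109
```

Call:
step_arm(
  delta_pos=[
    [0,0,-0.006],
    [0,0,-0.012],
    [0,0,-0.018],
    [0,0,-0.025],
    [0,0,-0.032],
    [0,0,-0.039],
    [0,0,-0.046],
    [0,0,-0.053],
  ],
  delta_rot=[
    [0,0,0],
    [0,0,0],
    [0,0,0],
    [0,0,0],
    [0,0,0],
    [0,0,0],
    [0,0,0],
    [0,0,0],
  ],
  claw=[1,1,1,1,1,1,1,1],
)

```text
time_s: 12.4
eef_pos: [0.5302, 0.0089, 0.1402]
tool_rot: [-3.142, 0.001, -2.811]
force: [0.8, -0.3, -4.4]
finger_gap: 0.0117
```

Call:
step_arm(
  delta_pos=[
    [0,0,-0.008],
    [0,0,-0.016],
    [0,0,-0.025],
    [0,0,-0.034],
    [0,0,-0.043],
    [0,0,-0.052],
    [0,0,-0.06],
    [0,0,-0.066],
  ],
  delta_rot=[
    [0,0,0],
    [0,0,0],
    [0,0,0],
    [0,0,0],
    [0,0,0],
    [0,0,0],
    [0,0,0],
    [0,0,0],
  ],
  claw=[1,1,1,1,1,1,1,1],
)

```text
time_s: 13.4
eef_pos: [0.5302, 0.0089, 0.2068]
tool_rot: [-3.142, 0.002, -2.81]
force: [0.1, 0.3, -2.9]
finger_gap: 0.011
```

Call:
step_arm(
  delta_pos=[
    [0,0,-0.005],
    [0,0,-0.009],
    [0,0,-0.011],
    [0,0,-0.012],
  ],
  delta_rot=[
    [0,0,0],
    [0,0,0],
    [0,0,0],
    [0,0,0],
  ],
  claw=[1,1,1,1],
)

```text
time_s: 13.9
eef_pos: [0.5301, 0.0089, 0.2187]
tool_rot: [-3.142, 0.001, -2.81]
force: [0.8, 0.4, -3.5]
finger_gap: 0.0114
```

```bash
python3 b.py 4 ball_center lens; python3 - <<'E'
from h import *
s=arm.state();print(s["force"],s["finger_gap"],s["tool_rot"])
E
```

```text
[0.53  0.009 0.219] [-3.142  0.001 -2.81 ]
ball_center wrist [282. 178.] 0.74 [0.524 0.005 0.022]
ball_center top [210. 214.] 0.57 [0.497 0.018 0.021]
ball_center side [290. 205.] 0.5 [ 0.48  -0.341  0.021]
   tri [ 0.488 -0.007  0.182] [np.float64(0.00530776795812335), np.float64(0.008867871235452504), np.float64(0.00371499528704502)]
lens wrist [ 75. 230.] 0.67 [ 0.644 -0.202  0.064]
lens top [363. 207.] 0.68 [ 0.519 -0.34   0.064]
lens side [275. 191.] 0.8 [ 0.526 -0.35   0.064]
   tri [ 0.55  -0.247  0.118] [np.float64(0.09894016789446808), np.float64(0.0883940612426625), np.float64(0.025271769468074523)]
[ 0.26838552  0.51269015 -3.41198334] 0.011100386770504858 [-3.14154151e+00  1.29608964e-03 -2.81045329e+00]
```

View pics/wrist_4.png

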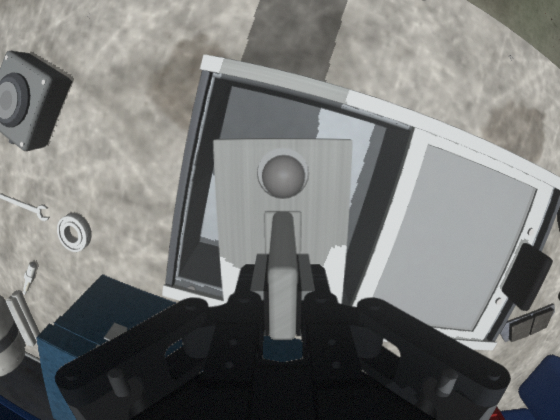

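The tray is held clear of the case, with the ball in the pocket at (284,176) and the lens at about (12,98).

```bash
python3 - <<'E'
from h import *
P=par("wrist")
print(onz("wrist",(12,98),.064,P), onz("wrist",(284,176),.186,P), arm.state()["joints"])
to([.556,-.329,.215],-2.81)
E
```

```text
[ 0.51905633 -0.32756392  0.064     ] [ 0.4915863 -0.0047952  0.186    ] [-0.29180998  0.2908797   0.22255313  1.83596171 -0.07460989  1.02151202
  1.86254132]
t 14.35 dpos [ 0.0854 -0.3279  0.0036] drot [-0.    0.07 -0.03]
```

Call:
step_arm(
  delta_pos=[
    [0.0005,-0.002,0],
    [0.0013,-0.005,0],
    [0.0023,-0.009,0],
    [0.0035,-0.0135,0],
    [0.005,-0.0195,0],
    [0.0068,-0.026,0],
    [0.0086,-0.033,0],
    [0.0106,-0.0405,0],
  ],
  delta_rot=[
    [0,0,0],
    [0,0,0],
    [0,0,0],
    [0,0,0],
    [0,0,0],
    [0,0,0],
    [0,0,0],
    [0,0,0],
  ],
  claw=[1,1,1,1,1,1,1,1],
)

```text
time_s: 15.35
eef_pos: [0.5333, -0.0334, 0.2187]
tool_rot: [-3.142, 0.001, -2.811]
force: [-0.8, -0.0, -3.0]
finger_gap: 0.0111
```

Call:
step_arm(
  delta_pos=[
    [0.0025,-0.0095,0],
    [0.005,-0.019,0],
    [0.0075,-0.0285,0],
    [0.01,-0.038,0],
    [0.0125,-0.0475,0],
    [0.015,-0.057,0],
    [0.0175,-0.0665,0],
    [0.02,-0.076,0],
  ],
  delta_rot=[
    [0,0,0],
    [0,0,0],
    [0,0,0],
    [0,0,0],
    [0,0,0],
    [0,0,0],
    [0,0,0],
    [0,0,0],
  ],
  claw=[1,1,1,1,1,1,1,1],
)

```text
time_s: 16.35
eef_pos: [0.5392, -0.1125, 0.2186]
tool_rot: [-3.142, 0.001, -2.811]
force: [0.9, 0.9, -2.6]
finger_gap: 0.0112
```

Call:
step_arm(
  delta_pos=[
    [0.0025,-0.0095,0],
    [0.005,-0.019,0],
    [0.0075,-0.0285,0],
    [0.01,-0.038,0],
    [0.0125,-0.0475,0],
    [0.015,-0.057,0],
    [0.0175,-0.0665,0],
    [0.02,-0.076,0],
  ],
  delta_rot=[
    [0,0,0],
    [0,0,0],
    [0,0,0],
    [0,0,0],
    [0,0,0],
    [0,0,0],
    [0,0,0],
    [0,0,0],
  ],
  claw=[1,1,1,1,1,1,1,1],
)

```text
time_s: 17.35
eef_pos: [0.545, -0.1915, 0.2186]
tool_rot: [-3.142, 0.001, -2.811]
force: [0.1, -0.6, -3.5]
finger_gap: 0.0112
```

Call:
step_arm(
  delta_pos=[
    [0.0025,-0.0095,0],
    [0.005,-0.019,0],
    [0.0075,-0.0285,0],
    [0.01,-0.038,0],
    [0.0125,-0.0475,0],
    [0.015,-0.057,0],
    [0.0175,-0.0665,0],
    [0.02,-0.076,0],
  ],
  delta_rot=[
    [0,0,0],
    [0,0,0],
    [0,0,0],
    [0,0,0],
    [0,0,0],
    [0,0,0],
    [0,0,0],
    [0,0,0],
  ],
  claw=[1,1,1,1,1,1,1,1],
)

```text
time_s: 18.35
eef_pos: [0.5508, -0.2705, 0.2186]
tool_rot: [-3.142, 0.001, -2.811]
force: [-0.6, 0.4, -4.2]
finger_gap: 0.0112
```

```bash
python3 - <<'E'
from h import *
print(arm.state()["joints"])
to([.556,-.329,.213],-2.81)
E
```

```text
[ 0.15166185  0.43184098  0.31428775  1.63885787 -0.14719067  1.09313367
  2.40847639]
t 18.35 dpos [ 0.0141 -0.057   0.0056] drot [-0.    0.07 -0.03]
```

Call:
step_arm(
  delta_pos=[
    [0.0023,-0.009,0.001],
    [0.0045,-0.0175,0.002],
    [0.0065,-0.0255,0.003],
    [0.0083,-0.033,0.004],
    [0.01,-0.0395,0.0045],
    [0.0112,-0.045,0.005],
    [0.0125,-0.0495,0.0055],
    [0.0133,-0.053,0.0056],
  ],
  delta_rot=[
    [0,0,0],
    [0,0,0],
    [0,0,0],
    [0,0,0],
    [0,0,0],
    [0,0,0],
    [0,0,0],
    [0,0,0],
  ],
  claw=[1,1,1,1,1,1,1,1],
)

```text
time_s: 19.35
eef_pos: [0.5555, -0.3252, 0.2129]
tool_rot: [3.142, 0.001, -2.81]
force: [0.8, 0.9, -3.5]
finger_gap: 0.0115
```

Call:
step_arm(
  delta_pos=[
    [0.0005,-0.002,0],
    [0.0008,-0.003,0],
    [0.0008,-0.003,0],
    [0.0008,-0.003,0],
  ],
  delta_rot=[
    [0,0,0],
    [0,0,0],
    [0,0,0],
    [0,0,0],
  ],
  claw=[1,1,1,1],
)

```text
time_s: 19.85
eef_pos: [0.5558, -0.3281, 0.2129]
tool_rot: [3.141, 0.001, -2.81]
force: [0.3, -0.1, -2.3]
finger_gap: 0.0112
```

```bash
python3 b.py 5 ball_center lens tray_pocket guard_handle; python3 - <<'E'
from h import *
a=cv2.imread("pics/wrist_5.png");b=cv2.imread("pics/side_5.png")[100:350,150:430];c=cv2.imread("pics/top_5.png")[100:300,60:420]
b=cv2.resize(b,(392,350));c=cv2.resize(c,(392,218));a=cv2.resize(a[:,80:480],(400,420))
o=np.zeros((570,795,3),np.uint8);o[:420,:400]=a;o[:350,402:794]=b;o[352:570,402:794]=c
cv2.imwrite("pics/m5.png",o)
P=par("side");print("side proj lens/ball-est",proj("side",[.519,-.342,.064],P),proj("side",[.519,-.342,.18],P))
E
```

```text
[ 0.556 -0.328  0.213] [ 3.141  0.001 -2.81 ]
ball_center wrist [282. 176.] 0.56 [ 0.548 -0.333  0.022]
ball_center side [276. 151.] 0.63 [ 0.522 -0.827  0.021]
   tri [ 0.519 -0.343  0.187] [np.float64(0.002862007595048543), np.float64(0.0028620075950485328)]
lens top [362. 207.] 0.97 [ 0.52  -0.339  0.064]
lens side [272. 193.] 0.84 [ 0.534 -0.334  0.064]
   tri [ 0.527 -0.34   0.06 ] [np.float64(0.006905265474357526), np.float64(0.006905265474357666)]
tray_pocket side [277. 154.] 0.92 [ 0.518 -0.793  0.022]
guard_handle top [ 81. 196.] 0.75 [0.515 0.271 0.134]
guard_handle side [282. 300.] 0.6 [0.514 0.26  0.134]
   tri [0.514 0.268 0.14 ] [np.float64(0.0003956844226946834), np.float64(0.00039568442269490337)]
side proj lens/ball-est [277.27757054 191.68062878] [277.07674797 153.69123788]
```

View pics/m5.png

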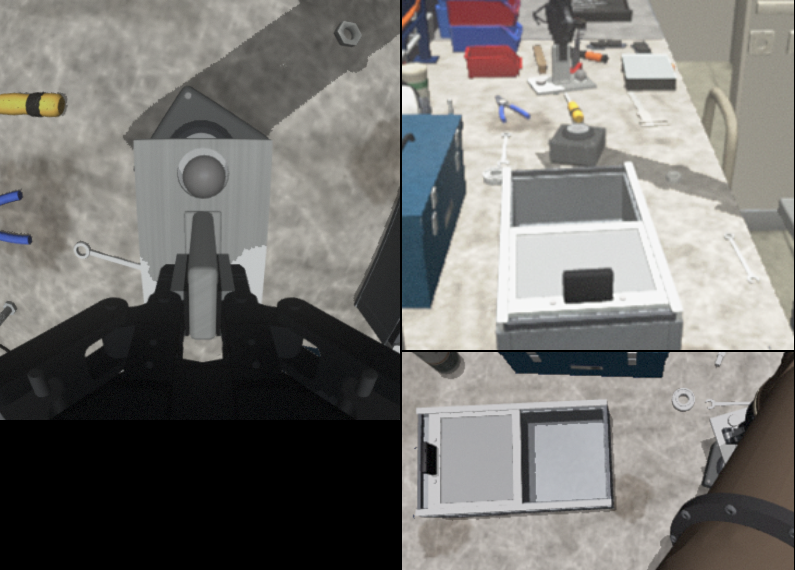

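The ball is in its pocket (wrist view at (203,177) of the montage) and above the camera block. The guard is open, and the nut, race and spanner have not moved. Ball and lens agree within a few mm, so I'm handing in.

```bash
python3 - <<'E'
from h import *
s=arm.state();print(s["time_s"],abs(s["dq"]).max(),s["eef_pos"],s["finger_gap"]);ticket.sign_off()
E
```

```text
20.6 0.0016039191824517914 [ 0.55572112 -0.32827125  0.21291495] 0.010869935795389652
the job is handed in; nothing more can be done
```

I slid the guard open to its stop, lifted the tray out by its handle, and handed the job in at 20.6 s with the tray held still over the inspection camera. The sign-off gives no verdict, so these are my last readings:

- **Guard:** the handle measured y ≈ 0.267 in the last pictures, the same as after the push. The push ended against the stop at 26 N.
- **Ball:** it sat in its pocket in the last wrist picture, at about (0.519, -0.343). The top camera puts the lens at (0.520, -0.339), a few mm away, against the 22 mm allowed.
- **Tray:** from the arm's pose and the grip height, the underside is about 10 cm above the glass. The tool is level within 0.1° and the joints are still. The fingers hold the 12 mm handle at an 11 mm opening.
- **Bystanders:** the nut, ball bearing and spanner looked unmoved in the pictures; I did not measure them again.

**Disagreements:**
- The side camera's last lens detection, on its own, was off by about 15 mm in x. The lens was partly in the tray's shade, and the earlier side and top readings matched the top camera.
- A wrist-camera lens detection was plainly wrong. I replaced it with a reading by eye, which was about 12 mm off in y at the picture's edge.

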